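# Check the filter plate of a fume filter unit

## Robot

A 6-joint arm with a two-finger parallel gripper is mounted at the origin on the work surface. World frame = base frame: x ahead of the robot, y to its left, z up, the work surface at z = 0. Lengths are in mm, angles in rad, forces in N, time in s.
With the tool pointing down it reaches from about 400 to 925 mm from the base axis. Payload 12.5 kg.
Tool frame: the origin (TCP) lies midway between the tips of the shut fingers; the grasp point (between the pads) lies env.grasp_offset behind it (env.grasp_offset is the distance from the TCP to the grasp point, in mm); x points along the fingers, y is the direction in which the jaws open and shut, and the axes are right-handed (so a half turn about x gives the same grasp; the last joint's range is limited). The gripper opens to 95 mm and grips with 3 to 60 N. Pads are 20 mm wide; open, the fingers measure 119 mm over their backs; the gripper's body (75 mm by 180 mm) begins 59 mm behind the grasp point.
Start: joints at [-1.393, 0.491, 1.559, -0, 1.092, -0.106], TCP at [175.026, -600.01, 214.661] pointing down, gripper open.
Joint ranges: [-3.1, 3.1], [-0.84, 2.19], [0.05, 2.79], [-1.13, 4.28], [0.06, 2.93], [-2.69, 2.69]. Speed limits (rad/s): [2.22, 2.22, 2.79, 3.14, 3.14, 3.14].

## Interface

Orientations are given as [roll, pitch, yaw] about the fixed x, y, z axes, in that order (R = Rz(yaw) Ry(pitch) Rx(roll)).
In Python, from cell import env gives the robot as it stands.
- The arm moves only by the tool apply_moves, never from a script. Its arguments are lists of equal length, an entry for each row: "offset": the shift along the world's x, y, z in units of 25 mm (1.0 is 25 mm), a list of three; "yaw": the turn about the world's z in units of 6 degrees (1.0 is 6 degrees); "jaw": the closure, from -1 (fully open) to 1 (shut), so that 0 is half open. A call has 1 to 20 rows; each row is the pose to reach, as a shift and turn from the pose measured when the call began; what a row does not reach only later rows make up. A row lasts 1/8 s, in which the tool goes at most 62.5 mm and 10.7 degrees, less where a joint would pass 70% of its speed; a pose out of reach is approached as far as the arm can. A call with a gripper value outside its range is refused whole. The fingers move at their own pace and stop on an object; the grip force is fixed at half the most. Time passes only in rows, so rows that repeat a pose let the fingers close. It gives the time, the measured TCP pose, the force and the opening at its end, in the units of the state.
- env.state(): the state, without advancing time (a new reading comes with each control period).
- env.read_camera(name): name is "scene" or "top" or "wrist"; returns a dict with "frame" (420x560x3 uint8, red, green, blue), "fx", "fy", "cx", "cy" (pixels), "distortion" ([k1, k2, p1, p2, k3] as OpenCV has them; the pictures are not rectified), "xyz" and "rotation" of the camera in the world; the wrist camera has in their place "hand_eye" (4x4, takes a point from camera to tool coordinates, whose origin is the TCP and whose axes are the tool frame's). Camera axes: x right, y down, z forward; pixel columns grow to the right and rows downward; lengths in mm; the calibration is good to about 2 mm. A picture is of the moment at which its call begins: read the wrist's pose just before it. There is no depth.
- env.job_done(): hands the job in, once; it reports no verdict.
The state is a dict: "t": time; "joints": joint angles; "qvel": joint speeds; "tau": joint torques, N m; "eef_pos": TCP position; "tcp_rot": TCP orientation; "ft_force": force on the tool from outside, world axes, zero at the start; "moment": the same for the moment, N m; "opening": opening from 0.0 (shut) to 1.0 (fully open).
Only numpy, scipy, OpenCV 4.12 (cv2) and the standard library are available. Lean on these libraries where they do the work, as an engineer would, in place of code of your own. Each camera call takes 0.05 s, during which the arm holds its last target.

## Task

Make the fume filter unit safe and show its filter plate: first pull the safety plug up out of its socket against the spring catches and lay it in the steel tray, let go. Then lift the unit's hinged flap right up so that it stays open, and draw the filter plate straight up out of its slot. Finish while still holding the plate: upright and still, over the middle of the firebrick and some 10 cm above it; drop nothing, and do not disturb the other things on the bench.

Things in the scene. Friction and masses are not known exactly. Their poses are not given: they have to be found in the camera images.
- unit: Grey steel fume filter unit, fixed on the bench, 170 (x) x 280 (y) x 135 high. Origin at the centre of its underside; its louvred front faces its own -x. Its +y part has a recess under the flap, 130 (x) x 150 (y), centre (0, +50), walls up to 135, floor at height 90. Its -y part has a flat top at 135 with the plug socket. With the flap shut the flap's top is at 141.
- socket (a point): Mouth of the plug socket in the unit's top, at (-20, -85, 135) in the unit's frame: an upright hole 35 deep. Two sprung catches inside hold the plug: it lifts freely by about 2 mm, then takes some 8 to 12 N upward to pass the catches, and is out when lifted by 35 mm.
- slot (a point): Mouth of the slot for the filter plate, in the recess floor, at (-10, +50, 90) in the unit's frame: 103 (x) x 15 (y), 76 deep.
- plug: Safety plug, black with a grey blade, no cable, 60 g, starts fully home in the socket, axes as the unit's. Origin at the centre of the underside of its flange, z up along the plug. Flange 26 (x) x 34 (y) x 6 high; on it an upright grip bar 12 thick (x) x 30 long (y), 6 to 40 above the origin; below, a blade 12 (x) x 20 (y) reaching 31 below the origin.
- flap (a joint): Hinge of the bright steel cover flap on the unit, rad: 0 shut (level), grows as it opens, 1.57 upright, 1.95 the stop. May start slightly ajar. Hinge friction (0.3 N m) keeps the flap where it is left; it weighs 250 g. It counts as open from 1.25 on.
- flap_handle (a point): Middle of the crossbar of the flap's black T-handle; moves with the flap. Crossbar 14 in diameter, 30 long along the unit's y, its middle 28 above the flap's outer face, on a central post 12 x 10, 20 in from the flap's free edge (towards the unit's -x). Flap shut: (-60, +50, 169) in the unit's frame. Held by its ends it can pivot in the fingers as the flap swings.
- flap_hinge (a point): Point on the hinge line, mid-width of the flap, fixed at (78, 50, 135) in the unit's frame; the line runs along the unit's y. The flap is 158 from hinge to free edge, 170 wide, 6 thick. Shut, its handle lies 138 from the hinge towards the unit's -x and 34 above it; opening, it moves up and then towards the unit's +x.
- plate: Aluminium filter plate, about 200 g, hidden under the flap, upright in the slot with 1.5 play, axes as the unit's. Body 100 (x) x 12 (y) x 74 high, on top a tab 34 (x) x 12 (y), 74 to 112 above the origin. Origin at the centre of its lower edge, z up. In place: (-10, +50, 14) in the unit's frame, only the tab above the recess floor, its top at height 126.
- tray: Open shallow sheet-steel tray, fixed on the bench, 160 (x) x 140 (y) x 22 high, walls and floor 4 to 5 thick; origin at the centre of its underside. It lies on one side of the unit, the firebrick on the other.
- brick: Pale firebrick, fixed on the bench, 230 (x) x 114 (y) x 64 high; origin at the centre of its underside.
- jar: White flux jar, 68 diameter, 80 high; bystander, leave alone. Origin at the centre of its underside.
- can: Aluminium can, 66 diameter, 110 high; bystander, leave alone. Origin at the centre of its underside.
- wrench: Steel wrench lying in front of the unit; bystander, leave alone. Origin at the centre of its underside.
- slug: Steel cylinder, 44 diameter, 40 high; bystander, leave alone. Origin at the centre of its underside.
- mug: Steel mug, 76 diameter, 85 high; bystander, leave alone. Origin at the centre of its underside.
- carbide: Dark steel block 45 x 30 x 30; bystander, leave alone. Origin at the centre of its underside.
Mind the look-alikes: they are no part of the job. Of the things shaped like the plug, the black one is meant.

How it is judged (in metres and radians):
On the way, in this order (a step that is already met when the one before it is completed fails the run):
1. the plug is drawn out of its socket (z of plug in the frame of unit above 0.17 m and value of joint flap below 0.3 rad), for 0.1 s.
2. the plug lies in the tray, let go, with the flap still down (x of plug in the frame of tray between -0.08 and 0.08 m and y of plug in the frame of tray between -0.07 and 0.07 m and z of plug in the frame of tray below 0.055 m and contact force between plug and the fingers below 0.1 N and value of joint flap below 0.3 rad and linear speed of plug below 0.05 m/s), for 0.2 s.
3. the flap stands open (value of joint flap above 1.25 rad), for 0.2 s.
4. the filter plate is drawn up clear of its slot (z of plate in the frame of unit above 0.1 m and contact force between plate and the fingers above 1 N), for 0.1 s.
At the end, for the whole second after the job is handed in: The plug lies in the tray, released; the flap stands open (over 1.25 rad); the fingers hold the filter plate, nothing else touching it, within 0.2 rad of upright, at rest, its lower edge 51 to 200 mm above the firebrick's top and its axis within 50 mm of the brick's middle (x of plug in the frame of tray between -0.08 and 0.08 m and y of plug in the frame of tray between -0.07 and 0.07 m and z of plug in the frame of tray below 0.055 m and contact force between plug and the fingers below 0.1 N and value of joint flap above 1.25 rad and contact force between plate and the fingers above 1 N and height (world z) of plate between 0.115 and 0.264 m and horizontal distance between plate and brick below 0.05 m and angle between plate's own z axis and vertical below 0.2 rad and linear speed of plate below 0.03 m/s and contact force between plate and unit below 0.1 N and contact force between plate and brick below 0.1 N); the arm keeps its last pose, push and grip.
It fails at once if a bystander is pushed more than 30 mm (distance of any of jar, can, wrench, slug, mug, carbide from where it was at the start of the episode above 0.03 m).
It fails at once if the plug or the plate is dropped from a height ((linear speed of plug above 1 m/s and contact force between plug and the fingers below 0.05 N) or (linear speed of plate above 1 m/s and contact force between plate and the fingers below 0.05 N)).
It also fails if it takes over 72 s, if anything falls off the work surface, if the arm or the gripper's body presses on something with over 40 N, if the wrist force passes 120 N, or if a joint passes its speed limit or range.

## Working session

There is one attempt and no reset: what is moved stays moved. The work goes in short steps, Python scripts to look and compute and a tool call to move; the robot and the scene stay as the last step left them, time stands still between calls to the robot, and variables do not carry over. Pictures are saved under pics/ and viewed, and the job is handed in when it is done.

Besides the shell and the picture viewer there is one more tool, called after "Emit:" in YAML: its name, and indented under it one key for each argument. apply_moves: Moves the arm, as the interface text tells. Its arguments: {"type":"object","properties":{"offset":{"type":"array"},"yaw":{"type":"array"},"jaw":{"type":"array"}},"required":["offset","yaw","jaw"]}

```bash
ls; mkdir -p pics; python3 - <<'E'
from cell import env
import cv2
print(env.state()); print(env.grasp_offset)
for n in ["scene","top","wrist"]:
    c=env.read_camera(n)
    cv2.imwrite(f"pics/a_{n}.png",c["frame"][:,:,::-1])
    print(n,{k:v for k,v in c.items() if k!="frame"})
E
```

```text
pics
{'t': 0.0, 'joints': array([-1.39261937e+00,  4.91538101e-01,  1.55944106e+00, -2.26317855e-05,
        1.09171363e+00, -1.05627218e-01]), 'qvel': array([ 0.00108427, -0.00013997, -0.00067641, -0.0012569 ,  0.00146136,
        0.00159098]), 'tau': array([ 4.65129269e-03, -6.12628698e+01, -2.58183360e+01,  6.94482308e-02,
        4.81971412e-02, -1.26205978e-04]), 'eef_pos': array([ 174.96267342, -599.75619406,  214.07797467]), 'tcp_rot': array([-1.65818028,  1.569696  ,  1.76722699]), 'ft_force': array([-0.66926891, -0.31952738,  0.33836502]), 'moment': array([0.00551675, 0.01530345, 0.0328194 ]), 'opening': 0.9980810476570213}
18.8
scene {'fx': 393.3683111677213, 'fy': 393.3683111677213, 'cx': 286.4821895781387, 'cy': 217.68258781475203, 'distortion': array([-0.07348565,  0.        ,  0.        ,  0.        ,  0.        ]), 'xyz': array([ 916.37191403, -573.97077916,  711.07697816]), 'rotation': array([-2.31425275e+00, -7.95432546e-04,  5.26451505e-01])}
top {'fx': 474.3874935047708, 'fy': 474.3874935047708, 'cx': 284.25900235380607, 'cy': 208.603969296584, 'distortion': array([-0.08312965,  0.        ,  0.        ,  0.        ,  0.        ]), 'xyz': array([ 486.59914631,    7.92257147, 1156.64404831]), 'rotation': array([-3.06632095,  0.00679373, -1.57345863])}
wrist {'fx': 312.8090675274315, 'fy': 312.8090675274315, 'cx': 284.2727522416086, 'cy': 209.75527734877764, 'distortion': array([-0.06622621,  0.        ,  0.        ,  0.        ,  0.        ]), 'hand_eye': array([[ 1.05598182e-03, -2.78112303e-01,  9.60547985e-01,
        -1.70314379e+02],
       [ 9.99999368e-01, -7.76101187e-05, -1.12182368e-03,
         2.89824481e-01],
       [ 3.86541210e-04,  9.60548563e-01,  2.78112045e-01,
        -7.82650253e+01],
       [ 0.00000000e+00,  0.00000000e+00,  0.00000000e+00,
         1.00000000e+00]])}
```

View pics/a_scene.png

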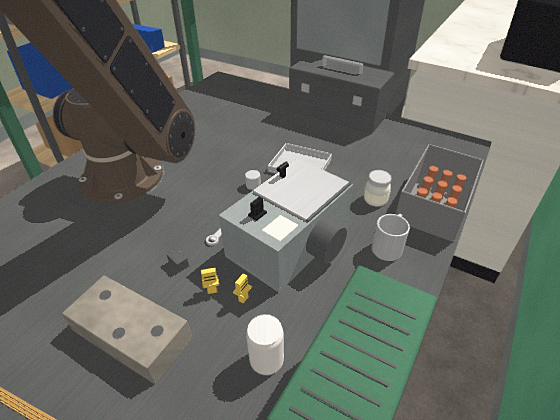

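View pics/a_top.png

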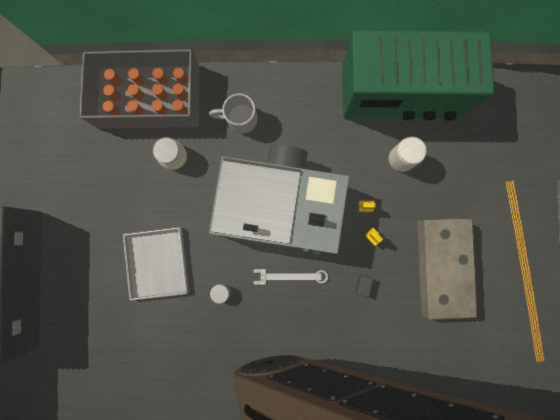

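View pics/a_wrist.png

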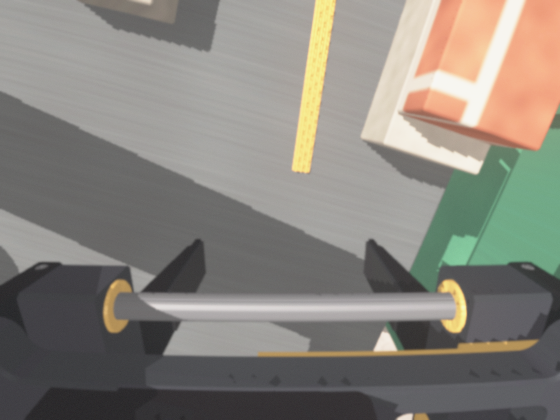

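Top view: the unit is near (280,205), with its flap on the left (+y). The black plug is at (317,219) and the flap handle at (250,228). The tray is at (155,264) and the brick at (447,269). The wrench (290,277), slug (220,294), carbide (365,286), jar (170,153), mug (238,113) and can (407,155) are the bystanders.

Three things are shaped like the plug: the black one in the socket (top 317,219; scene 257,207) and two yellow ones on the bench (top 367,206 and 374,237). The black one fits the description, being black and in the unit's socket. I'll confirm it in a crop.

```bash
python3 - <<'E'
import cv2,numpy as np
t=cv2.imread("pics/a_top.png"); s=cv2.imread("pics/a_scene.png")
cv2.imwrite("pics/b_top.png",cv2.resize(t[145:265,200:360],None,fx=5,fy=5,interpolation=cv2.INTER_CUBIC))
cv2.imwrite("pics/b_scene.png",cv2.resize(s[140:290,200:360],None,fx=4,fy=4,interpolation=cv2.INTER_CUBIC))
cv2.imwrite("pics/b_tray.png",cv2.resize(t[215:325,110:250],None,fx=4,fy=4,interpolation=cv2.INTER_CUBIC))
cv2.imwrite("pics/b_brick.png",cv2.resize(t[205:335,390:490],None,fx=4,fy=4,interpolation=cv2.INTER_CUBIC))
E
```

```text
(no output)
```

View pics/b_top.png

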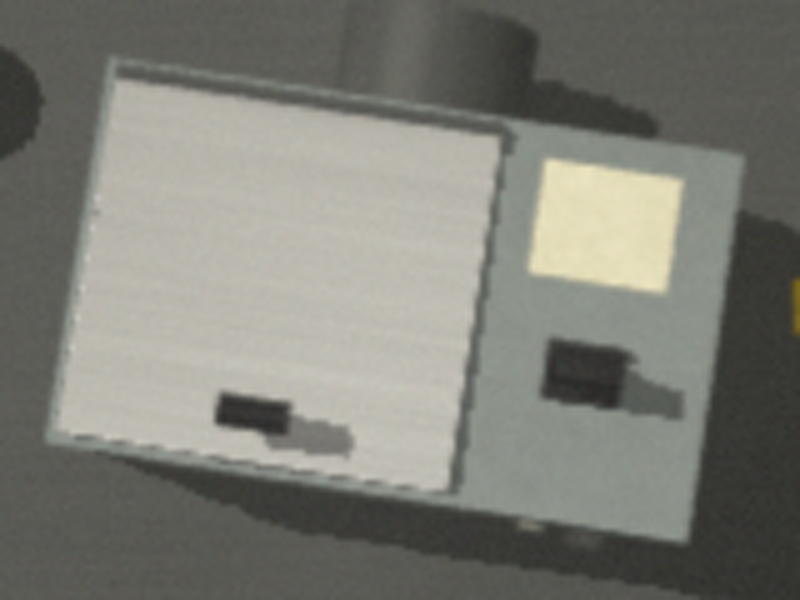

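View pics/b_scene.png

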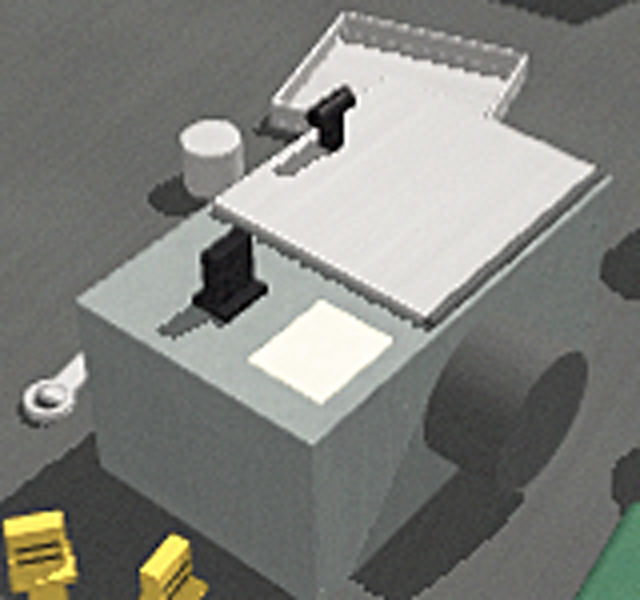

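View pics/b_tray.png

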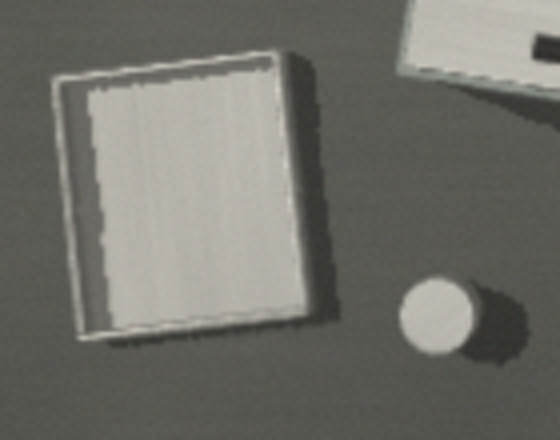

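View pics/b_brick.png

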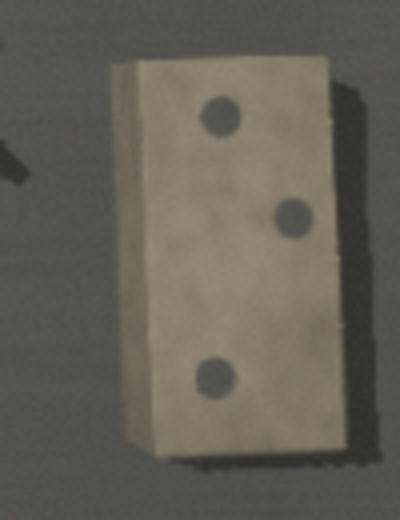

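```bash
cat > h.py <<'E'
import numpy as np,cv2
from scipy.spatial.transform import Rotation as R
from scipy.optimize import least_squares
CAM={"scene":dict(K=(393.3683,393.3683,286.4822,217.6826),d=[-0.07348565,0,0,0,0],xyz=[916.37191403,-573.97077916,711.07697816],rot=[-2.31425275e+00,-7.95432546e-04,5.26451505e-01]),
"top":dict(K=(474.3875,474.3875,284.2590,208.6040),d=[-0.08312965,0,0,0,0],xyz=[486.59914631,7.92257147,1156.64404831],rot=[-3.06632095,0.00679373,-1.57345863])}
HE=np.array([[1.05598182e-03,-2.78112303e-01,9.60547985e-01,-1.70314379e+02],[9.99999368e-01,-7.76101187e-05,-1.12182368e-03,2.89824481e-01],[3.86541210e-04,9.60548563e-01,2.78112045e-01,-7.82650253e+01],[0,0,0,1]])
def cam(name,state=None):
    if name!="wrist":
        c=CAM[name]; return c["K"],np.array(c["d"],float),R.from_euler("xyz",c["rot"]).as_matrix(),np.array(c["xyz"])
    T=np.eye(4);T[:3,:3]=R.from_euler("xyz",state["tcp_rot"]).as_matrix();T[:3,3]=state["eef_pos"]
    W=T@HE
    return (312.8090675,312.8090675,284.27275,209.755277),np.array([-0.06622621,0,0,0,0]),W[:3,:3],W[:3,3]
def Km(k): return np.array([[k[0],0,k[2]],[0,k[1],k[3]],[0,0,1.]])
def proj(c,P):
    k,d,Rm,o=c; P=np.atleast_2d(np.asarray(P,float))
    rv=cv2.Rodrigues(Rm.T)[0]
    return cv2.projectPoints(P,rv,-Rm.T@o,Km(k),d)[0].reshape(-1,2)
def ray(c,uv):
    k,d,Rm,o=c
    n=cv2.undistortPoints(np.array([[uv]],float),Km(k),d).ravel()
    v=Rm@np.array([n[0],n[1],1]); return o,v/np.linalg.norm(v)
def atz(c,uv,z):
    o,v=ray(c,uv); return o+v*(z-o[2])/v[2]
def tri(obs):
    A=np.zeros((3,3));b=np.zeros(3);L=[]
    for c,uv in obs:
        o,v=ray(c,uv);M=np.eye(3)-np.outer(v,v);A+=M;b+=M@o;L.append((o,v))
    p=np.linalg.solve(A,b)
    return p,[np.linalg.norm(np.cross(p-o,v)) for o,v in L]
def pose(x,y,yaw,P):
    P=np.atleast_2d(np.asarray(P,float)); c,s=np.cos(yaw),np.sin(yaw)
    return np.c_[x+c*P[:,0]-s*P[:,1],y+s*P[:,0]+c*P[:,1],P[:,2]]
E
python3 - <<'E'
from h import *
T=cam("top");S=cam("scene")
t=lambda u,v,o,k:((u+.5)/k-.5+o[0],(v+.5)/k-.5+o[1])
bt=lambda u,v:t(u,v,(200,145),5); bs=lambda u,v:t(u,v,(200,140),4)
for n,a,b in [("-x-y",bt(690,543),bs(78,300)),("+x-y",bt(745,153),bs(315,443)),("+x+y",bt(110,57),bs(612,180)),("handle",bt(254,408),bs(338,101)),("plug top",bt(585,368),bs(228,243))]:
    print(n,*tri([(T,a),(S,b)]))
obs=[(T,bt(690,543),(-85,-140,135)),(T,bt(745,153),(85,-140,135)),(T,bt(110,57),(85,140,135)),(T,bt(48,440),(-85,140,135)),(S,bs(78,300),(-85,-140,135)),(S,bs(315,443),(85,-140,135)),(S,bs(612,180),(85,140,135))]
f=lambda p:np.concatenate([proj(c,pose(*p[:3],P)+[0,0,p[3]])[0]-uv for c,uv,P in obs])
r=least_squares(f,[560,0,0.1,0]);print("unit",r.x,r.fun.round(2))
x=r.x
for n,P in dict(plugtop=(-20,-85,175),socket=(-20,-85,135),handle=(-60,50,169),plate=(-10,50,126)).items(): print(n,pose(*x[:3],P))
# tray, rim z 22
tr=[t(u,v,(110,215),4) for u,v in [(55,77),(277,51),(311,316),(81,339)]]
q=np.array([atz(T,p,22) for p in tr]);print("tray",q,q.mean(0))
br=[t(u,v,(390,205),4) for u,v in [(138,60),(328,56),(346,450),(157,456)]]
q=np.array([atz(T,p,64) for p in br]);print("brick",q,q.mean(0))
E
```

```text
-x-y [468.50891768 -98.58902545 135.13160044] [np.float64(1.5636465687181471), np.float64(1.5636465687182073)]
+x-y [ 636.41318229 -124.75525737  136.61745152] [np.float64(0.7455679467469734), np.float64(0.7455679467470898)]
+x+y [679.358556   151.35271347 132.88743591] [np.float64(0.4771055174002592), np.float64(0.4771055174003608)]
handle [525.5275654   85.42283317 175.37304329] [np.float64(1.4693035897709705), np.float64(1.4693035897711249)]
plug top [540.5978402  -52.69561201 172.96727718] [np.float64(0.012816099113003862), np.float64(0.012816099113045423)]
unit [ 5.74055052e+02  2.62876370e+01 -1.55391664e-01 -1.11868825e-01] [-0.35 -0.52 -0.1  -0.14 -0.06 -0.13 -0.42  0.23 -0.82  0.17 -0.5   0.75
  0.44 -0.67]
plugtop [[541.14083218 -54.59285606 175.        ]]
socket [[541.14083218 -54.59285606 135.        ]]
handle [[522.51634516  84.97120981 169.        ]]
plate [[571.91389465  77.232857   126.        ]]
tray [[512.12853503 404.704492    22.        ]
 [527.71478242 269.01776008  22.        ]
 [369.61013482 246.9747893   22.        ]
 [355.03498501 386.27873845  22.        ]] [441.12210932 326.74394496  22.        ]
brick [[ 542.37003004 -309.05652968   64.        ]
 [ 544.20938658 -421.5735159    64.        ]
 [ 316.58038755 -426.79166624   64.        ]
 [ 314.9002319  -315.90795792   64.        ]] [ 429.51500902 -368.33241744   64.        ]
```

```bash
python3 - <<'E'
from h import *
from cell import env
s=env.state();M=R.from_euler("xyz",s["tcp_rot"]).as_matrix();print(M.round(3))
yd=lambda v:np.degrees(np.arctan2(v[1],v[0]))
print("tool y",yd(M[:,1]),"tool z",yd(M[:,2]), s["eef_pos"],s["t"])
E
```

```text
[[-0.     0.28  -0.96 ]
 [ 0.001 -0.96  -0.28 ]
 [-1.    -0.001 -0.   ]]
tool y -73.74183427276611 tool z -163.74183912271894 [ 174.98323501 -599.81554377  214.19530148] 0.15
```

Emit:
apply_moves:
  offset:
    - [0, 0, 1.6]
    - [14.64, 21.83, 1.6]
    - [14.64, 21.83, 1.6]
    - [14.64, 21.83, 1.6]
    - [14.64, 21.83, 1.6]
    - [14.64, 21.83, 1.6]
    - [14.64, 21.83, 1.6]
    - [14.64, 21.83, 1.6]
    - [14.64, 21.83, 1.6]
    - [14.64, 21.83, 1.6]
    - [14.64, 21.83, 1.6]
    - [14.64, 21.83, 1.6]
    - [14.64, 21.83, 1.6]
    - [14.64, 21.83, 1.6]
    - [14.64, 21.83, 1.6]
  yaw: [0, 10.8, 10.8, 10.8, 10.8, 10.8, 10.8, 10.8, 10.8, 10.8, 10.8, 10.8, 10.8, 10.8, 10.8]
  jaw: [-1, -1, -1, -1, -1, -1, -1, -1, -1, -1, -1, -1, -1, -1, -1]

```text
t: 2.02
eef_pos: [540.5, -55.0, 254.3]
tcp_rot: [-1.572, 1.57, 2.983]
ft_force: [-0.3, -0.2, 0.4]
opening: 0.999
```

```bash
cat > look.py <<'E'
import sys,pickle
from h import *
from cell import env
s=env.state(); n=sys.argv[1]; cn=sys.argv[2] if len(sys.argv)>2 else "wrist"
c=env.read_camera(cn); cv2.imwrite(f"pics/{n}.png",c["frame"][:,:,::-1]); pickle.dump(s,open(f"pics/{n}.pkl","wb"))
M=R.from_euler("xyz",s["tcp_rot"]).as_matrix()
print("t",s["t"],"p",s["eef_pos"].round(1),"yaw",np.degrees(np.arctan2(M[1,1],M[0,1])).round(2),"F",s["ft_force"].round(1),"op",round(s["opening"],3))
E
python3 look.py w1
```

```text
t 2.025 p [540.5 -55.  254.3] yaw -9.02 F [-0.3 -0.2  0.4] op 0.999
```

View pics/w1.png

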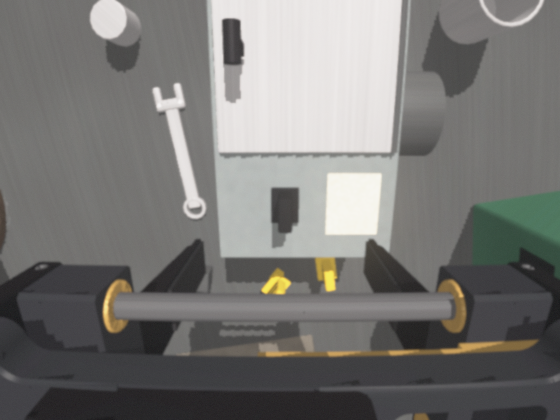

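```bash
cat > ov.py <<'E'
from h import *
import pickle
def overlay(n,U,out,crop,k,camn="wrist",extra=None):
    im=cv2.imread(f"pics/{n}.png");s=pickle.load(open(f"pics/{n}.pkl","rb"));c=cam(camn,s)
    x0,y0,x1,y1=crop
    im=cv2.resize(im[y0:y1,x0:x1],None,fx=k,fy=k,interpolation=cv2.INTER_CUBIC)
    def box(a,b,z):
        return pose(*U,[(a[0],a[1],z),(b[0],a[1],z),(b[0],b[1],z),(a[0],b[1],z)])
    for P,col in [(box((-26,-100),(-14,-70),175),(0,0,255)),(box((-33,-102),(-7,-68),141),(0,255,255)),(box((-85,-140),(85,140),135),(0,255,0)),(box((-67,35),(-53,65),169),(255,0,0))]+(extra or []):
        q=((proj(c,P)+.5-[x0,y0])*k-.5)
        cv2.polylines(im,[q.round().astype(int)],True,col,1)
    cv2.imwrite(f"pics/{out}.png",im)
E
python3 -c "
from ov import *
overlay('w1',(574.06,26.29,-.1554),'w1o',(205,0,405,265),3)"
```

```text
(no output)
```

View pics/w1o.png

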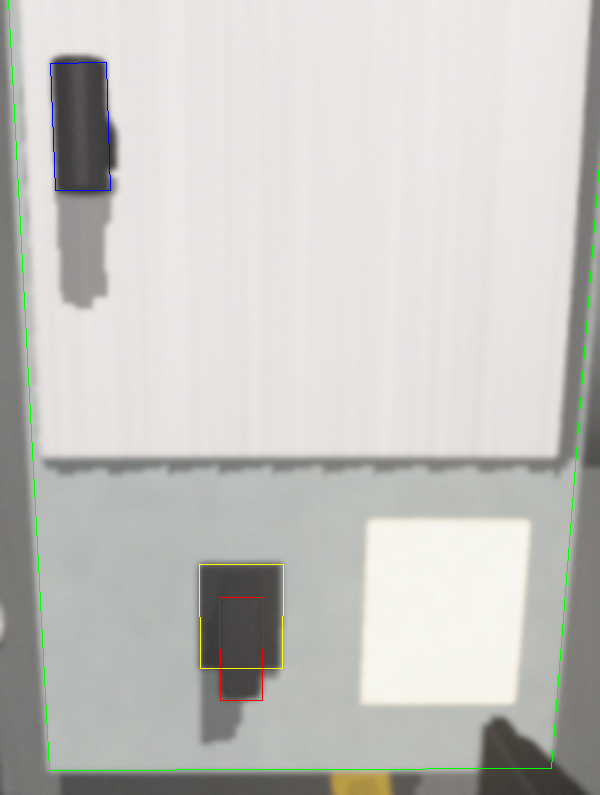

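The overlay of the fitted unit pose matches the wrist view to about 1 mm. The black plug is at crop (240,620), and the yellow ones lie on the bench. Now I'll descend and grip.

Emit:
apply_moves:
  offset:
    - [0.02, 0.02, -1.8]
    - [0.02, 0.02, -3.4]
    - [0.02, 0.02, -4.1]
    - [0.02, 0.02, -4.36]
    - [0.02, 0.02, -4.36]
    - [0.02, 0.02, -4.36]
    - [0.02, 0.02, -4.36]
    - [0.02, 0.02, -4.36]
    - [0.02, 0.02, -4.36]
    - [0.02, 0.02, -4.36]
  yaw: [0, 0, 0, 0, 0, 0, 0, 0, 0, 0]
  jaw: [-1, -1, -1, -1, 1, 1, 1, 1, 1, 1]

```text
t: 3.32
eef_pos: [541.1, -54.5, 145.4]
tcp_rot: [-1.609, 1.57, 2.946]
ft_force: [0.3, 0.5, -0.4]
opening: 0.425
```

Emit:
apply_moves:
  offset:
    - [0, 0, 0]
    - [0, 0, 0]
    - [0, 0, 0]
    - [0, 0, 0]
    - [0, 0, 0]
    - [0, 0, 0]
  yaw: [0, 0, 0, 0, 0, 0]
  jaw: [1, 1, 1, 1, 1, 1]

```text
t: 4.08
eef_pos: [541.1, -54.5, 145.3]
tcp_rot: [-1.598, 1.57, 2.957]
ft_force: [-0.4, -0.3, 0.1]
opening: 0.123
```

Gripped: the opening is 0.123, about 12 mm. Lifting.

Emit:
apply_moves:
  offset:
    - [0, 0, 0.1]
    - [0, 0, 0.25]
    - [0, 0, 0.5]
    - [0, 0, 0.9]
    - [0, 0, 1.5]
    - [0, 0, 2.4]
    - [0, 0, 3.4]
    - [0, 0, 4.4]
    - [0, 0, 4.4]
  yaw: [0, 0, 0, 0, 0, 0, 0, 0, 0]
  jaw: [1, 1, 1, 1, 1, 1, 1, 1, 1]

```text
t: 5.2
eef_pos: [541.9, -54.7, 258.1]
tcp_rot: [1.497, 1.566, -0.231]
ft_force: [-0.4, 0.2, -1.4]
opening: 0.126
```

```bash
python3 look.py w2; python3 look.py s2 scene
```

```text
t 5.2 p [541.9 -54.7 258.1] yaw -9.02 F [-0.4  0.2 -1.4] op 0.126
t 5.25 p [541.3 -54.6 256.5] yaw -9.02 F [ 0.3 -0.  -0.1] op 0.122
```

View pics/s2.png

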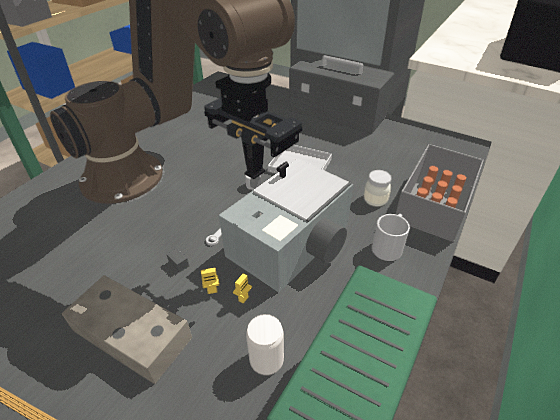

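The plug hangs in the fingers (scene ~252,172) and the socket hole at (258,213) is empty. Next I'll carry it to the tray.

Emit:
apply_moves:
  offset:
    - [-4.01, 15.25, 0]
    - [-4.01, 15.25, 0]
    - [-4.01, 15.25, 0]
    - [-4.01, 15.25, 0]
    - [-4.01, 15.25, 0]
    - [-4.01, 15.25, 0]
    - [-4.01, 15.25, 0]
    - [-4.01, 15.25, 0]
    - [-4.01, 15.25, -2.5]
    - [-4.01, 15.25, -5]
    - [-4.01, 15.25, -6.8]
    - [-4.01, 15.25, -7.6]
    - [-4.01, 15.25, -7.9]
    - [-4.01, 15.25, -7.9]
  yaw: [0, 0, 0, 0, 0, 0, 0, 0, 0, 0, 0, 0, 0, 0]
  jaw: [1, 1, 1, 1, 1, 1, 1, 1, 1, 1, 1, 1, 1, 1]

```text
t: 7.05
eef_pos: [441.2, 326.0, 58.2]
tcp_rot: [-0.079, 1.571, -1.808]
ft_force: [0.8, 0.5, -0.5]
opening: 0.125
```

```bash
python3 look.py w3; python3 look.py s3 scene
```

```text
t 7.05 p [441.2 326.   58.2] yaw -9.08 F [ 0.8  0.5 -0.5] op 0.125
t 7.1 p [441.3 326.3  58.8] yaw -9.06 F [-0.3  0.  -0.5] op 0.129
```

View pics/w3.png

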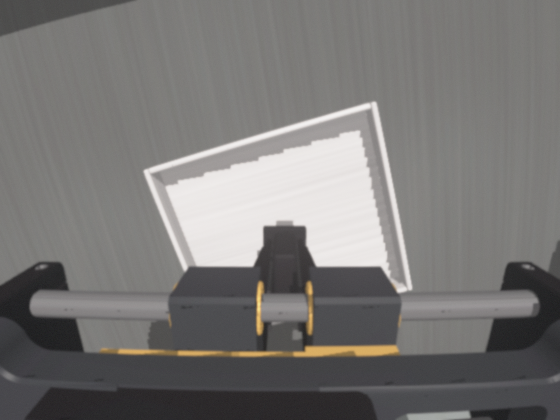

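View pics/s3.png

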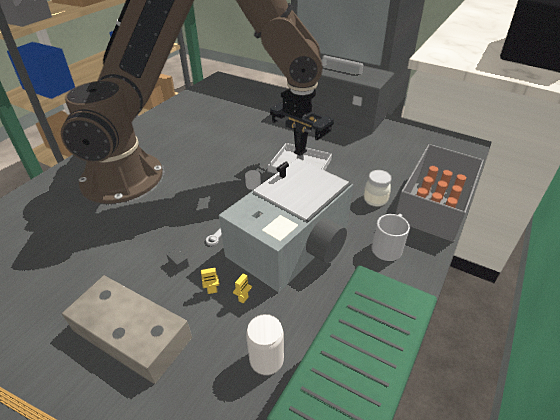

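The plug hangs over the tray (wrist ~285,240). I'll lower it to the floor gently and watch the force.

Emit:
apply_moves:
  offset:
    - [0, 0, -0.2]
    - [0, 0, -0.35]
    - [0, 0, -0.45]
    - [0, 0, -0.45]
  yaw: [0, 0, 0, 0]
  jaw: [1, 1, 1, 1]

```text
t: 7.65
eef_pos: [441.2, 326.6, 47.5]
tcp_rot: [2.127, 1.57, 0.398]
ft_force: [-0.4, -0.4, -0.3]
opening: 0.123
```

Emit:
apply_moves:
  offset:
    - [0, 0, -0.06]
    - [0, 0, -0.06]
    - [0, 0, -0.12]
    - [0, 0, -0.12]
  yaw: [0, 0, 0, 0]
  jaw: [1, 1, 1, 1]

```text
t: 8.15
eef_pos: [441.3, 326.6, 45.3]
tcp_rot: [2.173, 1.569, 0.444]
ft_force: [-1.1, -1.3, 8.9]
opening: 0.123
```

Floor contact at 9 N. Releasing and lifting away.

Emit:
apply_moves:
  offset:
    - [0, 0, 0.02]
    - [0, 0, 0.02]
    - [0, 0, 0.02]
    - [0, 0, 0.02]
    - [0, 0, 0.02]
    - [0, 0, 0.02]
    - [0, 0, 0.02]
    - [0, 0, 0.02]
    - [0, 0, 1.5]
    - [0, 0, 4]
    - [0, 0, 6]
    - [0, 0, 8]
    - [0, 0, 8]
  yaw: [0, 0, 0, 0, 0, 0, 0, 0, 0, 0, 0, 0, 0]
  jaw: [-0.5, -0.5, -0.5, -0.5, -0.5, -0.5, -0.5, -0.5, -0.5, -0.5, -0.5, -0.5, -0.5]

```text
t: 9.78
eef_pos: [442.3, 327.3, 248.9]
tcp_rot: [2.231, 1.562, 0.503]
ft_force: [-0.3, 0.2, -0.2]
opening: 0.75
```

```bash
python3 look.py w4
```

```text
t 9.775 p [442.3 327.3 248.9] yaw -9.04 F [-0.3  0.2 -0.2] op 0.75
```

View pics/w4.png

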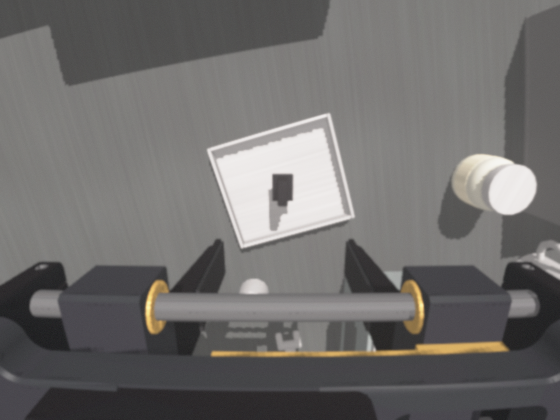

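The plug stands in the middle of the tray (wrist 283,188), released. Now to the flap handle, turned so the jaws lie along the unit's y with the camera on the -x side.

Emit:
apply_moves:
  offset:
    - [3.22, -9.69, 0.4]
    - [3.22, -9.69, 0.4]
    - [3.22, -9.69, 0.4]
    - [3.22, -9.69, 0.4]
    - [3.22, -9.69, 0.4]
    - [3.22, -9.69, 0.4]
    - [3.22, -9.69, 0.4]
    - [3.22, -9.69, 0.4]
    - [3.22, -9.69, 0.4]
    - [3.22, -9.69, 0.4]
    - [3.22, -9.69, 0.4]
    - [3.22, -9.69, 0.4]
  yaw: [1.7, 3.4, 5.1, 6.8, 8.5, 10.2, 11.9, 13.6, 15.0, 15.0, 15.0, 15.0]
  jaw: [-0.4, -0.4, -0.4, -0.4, -0.4, -0.4, -0.4, -0.4, -0.4, -0.4, -0.4, -0.4]

```text
t: 11.32
eef_pos: [521.9, 84.5, 256.2]
tcp_rot: [2.326, 1.566, 2.167]
ft_force: [-0.3, -0.0, -0.2]
opening: 0.697
```

```bash
python3 look.py w5;python3 look.py t5 top; python3 -c "
from ov import *
overlay('w5',(574.06,26.29,-.1554),'w5o',(180,60,400,260),3)"
```

```text
t 11.325 p [521.9  84.5 256.2] yaw 80.85 F [-0.3 -0.  -0.2] op 0.697
t 11.375 p [521.9  84.6 256.3] yaw 80.88 F [ 0.  -0.1 -0.5] op 0.699
```

View pics/w5.png

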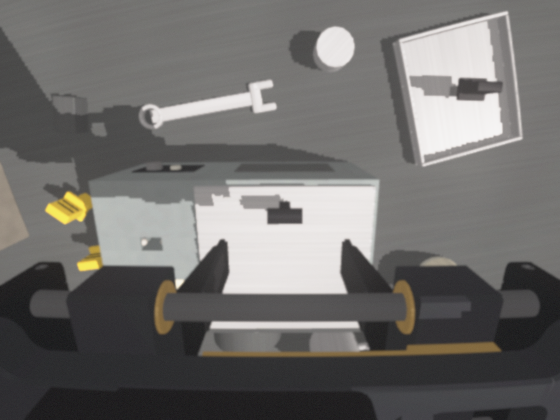

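View pics/w5o.png

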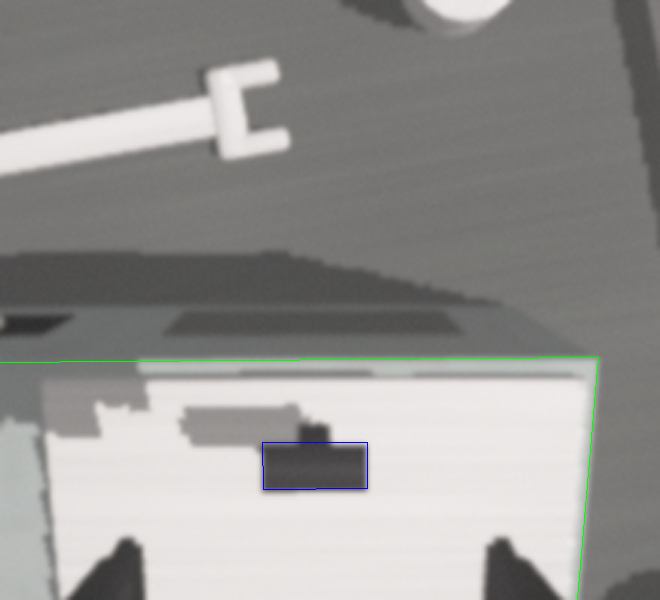

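```bash
python3 - <<'E'
from h import *
import pickle
L=lambda n:pickle.load(open(f"pics/{n}.pkl","rb"))
g=lambda u,v,o,k:((u+.5)/k-.5+o[0],(v+.5)/k-.5+o[1])
a=(cam("wrist",L("w1")),g(80,125,(205,0),3)); b=(cam("wrist",L("w5")),g(315,468,(180,60),3))
t=(cam("top"),g(254,408,(200,145),5)); s=(cam("scene"),g(338,101,(200,140),4))
print(tri([a,b]),tri([a,b,t,s]))
E
```

```text
(array([522.75693542,  84.98961298, 170.6363928 ]), [np.float64(0.04899010881376362), np.float64(0.04899010881374333)]) (array([523.89112043,  85.34321852, 173.83723638]), [np.float64(1.4046946099703217), np.float64(1.9952953462706247), np.float64(0.776743241018818), np.float64(3.065896057158087)])
```

Emit:
apply_moves:
  offset:
    - [0.04, 0.02, -1.8]
    - [0.04, 0.02, -3.2]
    - [0.04, 0.02, -3.9]
    - [0.04, 0.02, -4.12]
    - [0.04, 0.02, -4.12]
    - [0.04, 0.02, -4.12]
    - [0.04, 0.02, -4.12]
    - [0.04, 0.02, -4.12]
    - [0.04, 0.02, -4.12]
    - [0.04, 0.02, -4.12]
    - [0.04, 0.02, -4.12]
  yaw: [0, 0, 0, 0, 0, 0, 0, 0, 0, 0, 0]
  jaw: [-0.4, -0.4, -0.4, -0.4, 1, 1, 1, 1, 1, 1, 1]

```text
t: 12.8
eef_pos: [522.9, 84.9, 153.4]
tcp_rot: [2.294, 1.566, 2.135]
ft_force: [-0.1, -2.6, -0.3]
opening: 0.314
```

```bash
python3 - <<'E'
import numpy as np
f=lambda t:np.array([-138*np.cos(t)+34*np.sin(t),138*np.sin(t)+34*np.cos(t)])
y=-.1554;t0=.018
for t in np.linspace(t0,1.65,18)[1:]:
    d=(f(t)-f(t0))/25; print(round(t,2),[round(d[0]*np.cos(y),2),round(d[0]*np.sin(y),2),round(d[1],2)])
E
```

```text
0.11 [np.float64(0.16), np.float64(-0.03), np.float64(0.52)]
0.21 [np.float64(0.37), np.float64(-0.06), np.float64(1.02)]
0.31 [np.float64(0.63), np.float64(-0.1), np.float64(1.5)]
0.4 [np.float64(0.94), np.float64(-0.15), np.float64(1.95)]
0.5 [np.float64(1.28), np.float64(-0.2), np.float64(2.37)]
0.59 [np.float64(1.66), np.float64(-0.26), np.float64(2.76)]
0.69 [np.float64(2.08), np.float64(-0.33), np.float64(3.1)]
0.79 [np.float64(2.53), np.float64(-0.4), np.float64(3.41)]
0.88 [np.float64(3.0), np.float64(-0.47), np.float64(3.67)]
0.98 [np.float64(3.5), np.float64(-0.55), np.float64(3.88)]
1.07 [np.float64(4.01), np.float64(-0.63), np.float64(4.04)]
1.17 [np.float64(4.54), np.float64(-0.71), np.float64(4.15)]
1.27 [np.float64(5.07), np.float64(-0.79), np.float64(4.21)]
1.36 [np.float64(5.61), np.float64(-0.88), np.float64(4.22)]
1.46 [np.float64(6.15), np.float64(-0.96), np.float64(4.18)]
1.55 [np.float64(6.68), np.float64(-1.05), np.float64(4.08)]
1.65 [np.float64(7.2), np.float64(-1.13), np.float64(3.94)]
```

Holding the crossbar ends (opening 29.8 mm). First part of the swing:

Emit:
apply_moves:
  offset:
    - [0.16, -0.03, 0.52]
    - [0.37, -0.06, 1.02]
    - [0.63, -0.1, 1.5]
    - [0.94, -0.15, 1.95]
    - [1.28, -0.2, 2.37]
    - [1.28, -0.2, 2.37]
  yaw: [0, 0, 0, 0, 0, 0]
  jaw: [1, 1, 1, 1, 1, 1]

```text
t: 13.55
eef_pos: [555.7, 79.7, 213.8]
tcp_rot: [1.962, 1.567, 1.803]
ft_force: [-3.4, -2.8, 2.3]
opening: 0.311
```

```bash
python3 look.py s6 scene
```

```text
t 13.55 p [555.7  79.7 213.8] yaw 80.89 F [-3.4 -2.8  2.3] op 0.311
```

View pics/s6.png

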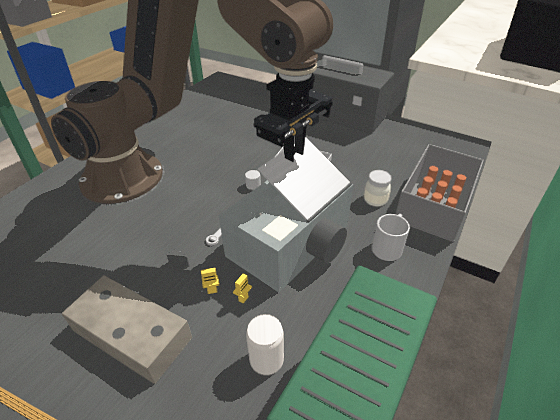

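The flap is rising with the handle (scene ~310,180). Continuing to about 1.65 rad.

Emit:
apply_moves:
  offset:
    - [0.35, -0.06, 0.35]
    - [0.77, -0.13, 0.69]
    - [1.22, -0.2, 1.0]
    - [1.69, -0.27, 1.26]
    - [2.19, -0.35, 1.47]
    - [2.7, -0.43, 1.63]
    - [3.23, -0.51, 1.74]
    - [3.76, -0.59, 1.8]
    - [4.3, -0.68, 1.81]
    - [4.84, -0.76, 1.77]
    - [5.37, -0.85, 1.67]
    - [5.89, -0.93, 1.53]
    - [5.89, -0.93, 1.53]
  yaw: [0, 0, 0, 0, 0, 0, 0, 0, 0, 0, 0, 0, 0]
  jaw: [1, 1, 1, 1, 1, 1, 1, 1, 1, 1, 1, 1, 1]

```text
t: 15.22
eef_pos: [705.6, 55.9, 253.8]
tcp_rot: [0.652, 1.564, 0.493]
ft_force: [4.3, -2.2, 8.4]
opening: 0.308
```

```bash
python3 look.py s7 scene
```

```text
t 15.225 p [705.6  55.9 253.8] yaw 80.87 F [ 4.3 -2.2  8.4] op 0.308
```

View pics/s7.png

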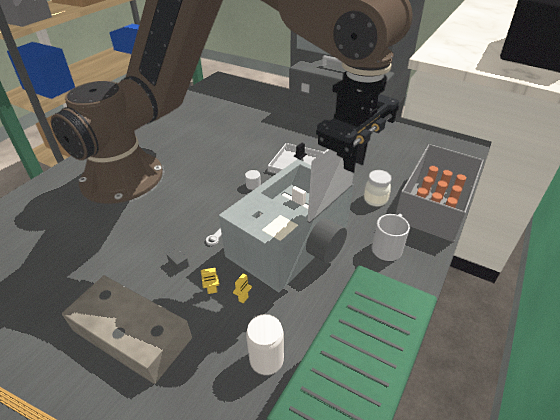

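The flap stands just past upright (scene ~325,185), the recess is open and the plate tab shows at (298,193). Letting go of the handle and rising.

Emit:
apply_moves:
  offset:
    - [0, 0, 0]
    - [0, 0, 0]
    - [0, 0, 0]
    - [0, 0, 0]
    - [0, 0, 0]
    - [0, 0, 1]
    - [0, 0, 2.5]
    - [0, 0, 4.5]
    - [0, 0, 6]
    - [0, 0, 6]
  yaw: [0, 0, 0, 0, 0, 0, 0, 0, 0, 0]
  jaw: [-0.3, -0.3, -0.3, -0.3, -0.3, -0.3, -0.3, -0.3, -0.3, -0.3]

```text
t: 16.52
eef_pos: [705.8, 56.0, 407.2]
tcp_rot: [0.426, 1.559, 0.267]
ft_force: [0.3, 0.7, -0.0]
opening: 0.649
```

```bash
python3 look.py w8; python3 look.py s8 scene
```

```text
t 16.525 p [705.8  56.  407.2] yaw 80.88 F [ 0.3  0.7 -0. ] op 0.649
t 16.575 p [705.5  56.  404.6] yaw 80.88 F [ 0.5  0.4 -0.5] op 0.653
```

View pics/w8.png

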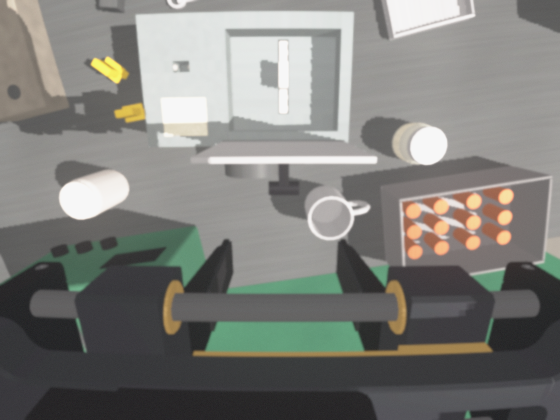

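View pics/s8.png

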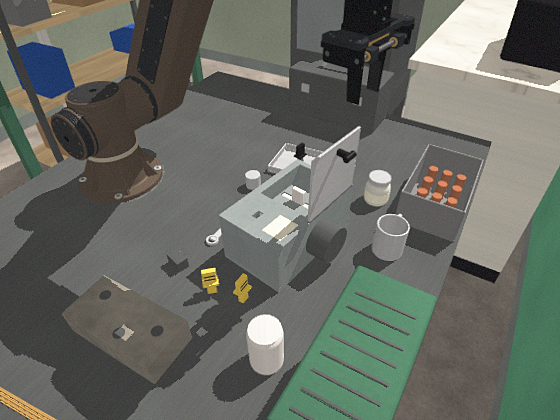

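The flap stays open and the handle is free. In the wrist view the plate tab is at (284,77) in the recess. Moving over the plate for a second wrist view.

Emit:
apply_moves:
  offset:
    - [-2.5, 0.4, 0]
    - [-5.34, 0.85, 0]
    - [-5.34, 0.85, 0]
    - [-5.34, 0.85, -2.5]
    - [-5.34, 0.85, -5]
    - [-5.34, 0.85, -5.8]
    - [-5.34, 0.85, -5.8]
  yaw: [0, 0, 0, 0, 0, 0, 0]
  jaw: [-0.3, -0.3, -0.3, -0.3, -0.3, -0.3, -0.3]

```text
t: 17.5
eef_pos: [571.4, 77.1, 255.8]
tcp_rot: [1.376, 1.567, 1.217]
ft_force: [-0.2, -0.1, 0.5]
opening: 0.649
```

```bash
python3 look.py w9; python3 look.py t9 top; python3 -c "
from ov import *
U=(574.06,26.29,-.1554)
bx=lambda z:pose(*U,[(-27,44,z),(7,44,z),(7,56,z),(-27,56,z)])
e=[(bx(126),(0,0,255)),(pose(*U,[(-61.5,42.5,90),(41.5,42.5,90),(41.5,57.5,90),(-61.5,57.5,90)]),(255,0,255)),(pose(*U,[(-65,-25,135),(65,-25,135),(65,125,135),(-65,125,135)]),(255,255,0))]
overlay('w9',U,'w9o',(180,60,400,260),3,extra=e)
overlay('w8',U,'w8o',(130,0,370,200),3,extra=e)"
```

```text
t 17.5 p [571.4  77.1 255.8] yaw 80.87 F [-0.2 -0.1  0.5] op 0.649
t 17.55 p [572.   77.1 257.5] yaw 80.87 F [ 0.1 -0.2  0.1] op 0.648
```

View pics/w9o.png

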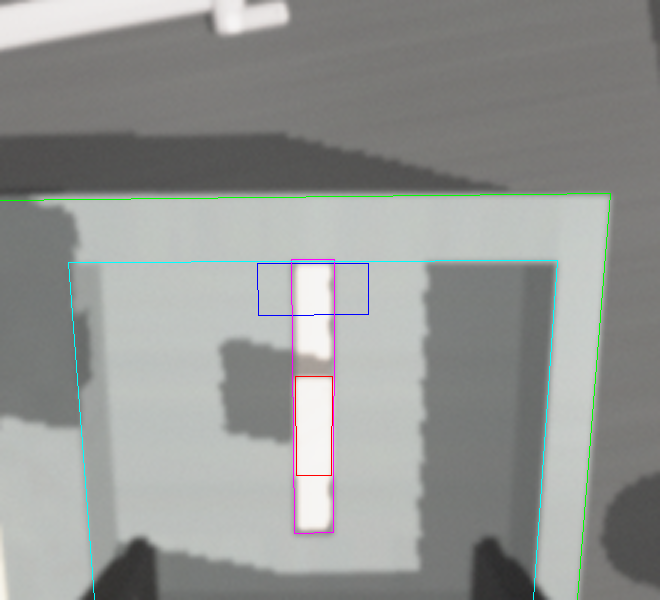

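View pics/w8o.png

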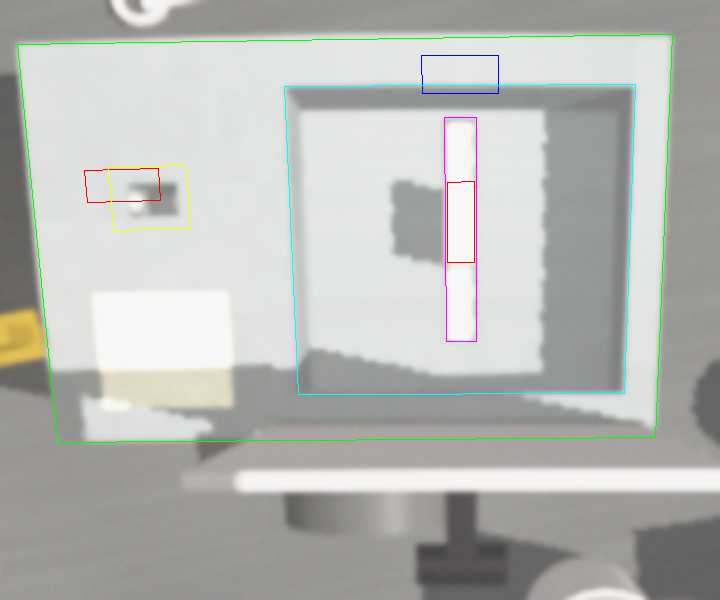

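Both views match the model within 1 mm: the tab (red) and slot (magenta) line up. Descending onto the tab.

Emit:
apply_moves:
  offset:
    - [0, 0, -2.2]
    - [0, 0, -4.4]
    - [0, 0, -5.8]
    - [0, 0, -6.3]
    - [0, 0, -6.45]
    - [0, 0, -6.45]
    - [0, 0, -6.45]
    - [0, 0, -6.45]
    - [0, 0, -6.45]
    - [0, 0, -6.45]
    - [0, 0, -6.45]
    - [0, 0, -6.45]
    - [0, 0, -6.45]
    - [0, 0, -6.45]
  yaw: [0.03, 0.03, 0.03, 0.03, 0.03, 0.03, 0.03, 0.03, 0.03, 0.03, 0.03, 0.03, 0.03, 0.03]
  jaw: [-0.3, -0.3, -0.3, -0.3, 1, 1, 1, 1, 1, 1, 1, 1, 1, 1]

```text
t: 19.35
eef_pos: [572.4, 77.1, 97.4]
tcp_rot: [0.645, 1.564, 0.489]
ft_force: [-1.0, -0.7, 5.7]
opening: 0.124
```

Emit:
apply_moves:
  offset:
    - [0, 0, 0.2]
    - [0, 0, 0.5]
    - [0, 0, 1.0]
    - [0, 0, 1.6]
    - [0, 0, 1.6]
  yaw: [0, 0, 0, 0, 0]
  jaw: [1, 1, 1, 1, 1]

```text
t: 19.98
eef_pos: [573.0, 77.2, 139.0]
tcp_rot: [0.521, 1.561, 0.365]
ft_force: [0.0, 0.1, -1.4]
opening: 0.125
```

```bash
python3 look.py s10 scene; python3 look.py w10
```

```text
t 19.975 p [573.   77.2 139. ] yaw 81.05 F [ 0.   0.1 -1.4] op 0.125
t 20.025 p [572.6  77.2 138.2] yaw 81.05 F [-0.  -0.5 -1.4] op 0.125
```

View pics/s10.png

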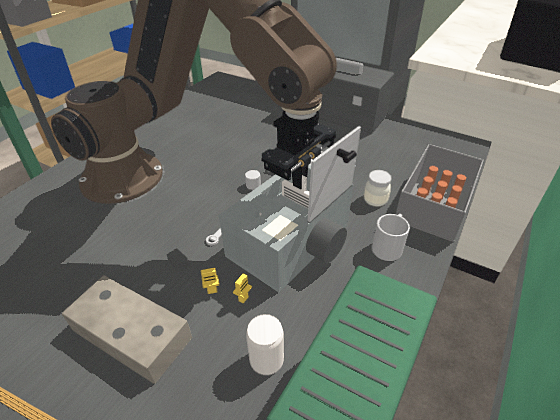

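View pics/w10.png

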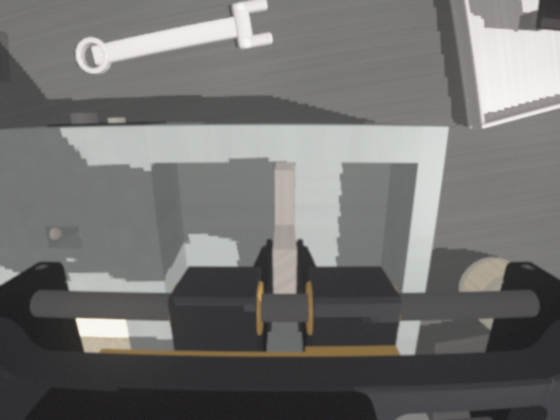

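The plate is sliding up cleanly (wrist tab ~284,250). Now straight up until it is well clear of the unit.

Emit:
apply_moves:
  offset:
    - [0, 0, 0.7]
    - [0, 0, 1.6]
    - [0, 0, 2.6]
    - [0, 0, 3.6]
    - [0, 0, 4.6]
    - [0, 0, 5.5]
    - [0, 0, 6.1]
    - [0, 0, 6.1]
  yaw: [0, 0, 0, 0, 0, 0, 0, 0]
  jaw: [1, 1, 1, 1, 1, 1, 1, 1]

```text
t: 21.08
eef_pos: [572.5, 77.2, 290.4]
tcp_rot: [0.573, 1.563, 0.417]
ft_force: [0.8, -0.5, -2.3]
opening: 0.123
```

```bash
python3 look.py s11 scene
```

```text
t 21.075 p [572.5  77.2 290.4] yaw 81.05 F [ 0.8 -0.5 -2.3] op 0.123
```

View pics/s11.png

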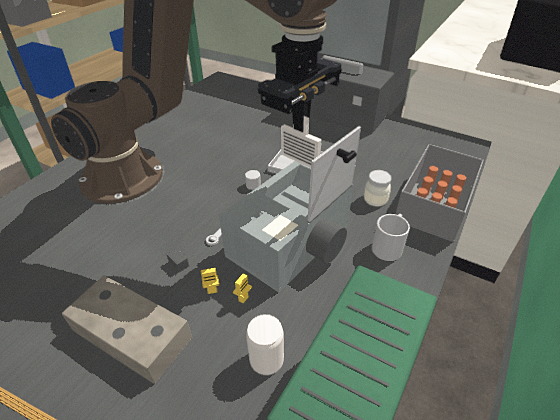

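The plate hangs clear and upright (scene 300,143). Carrying it to the brick.

Emit:
apply_moves:
  offset:
    - [-0.2, -0.5, 0]
    - [-0.5, -1.5, 0]
    - [-0.9, -2.8, 0]
    - [-1.35, -4.2, 0]
    - [-1.8, -5.6, 0]
    - [-2.25, -7.0, 0]
    - [-2.7, -8.4, 0]
    - [-3.15, -9.8, 0]
    - [-3.6, -11.2, 0]
    - [-4.05, -12.6, 0]
    - [-4.5, -14.0, -0.2]
    - [-4.95, -15.4, -0.6]
    - [-5.3, -16.5, -1.0]
    - [-5.55, -17.3, -1.4]
    - [-5.72, -17.82, -1.7]
    - [-5.72, -17.82, -1.7]
    - [-5.72, -17.82, -1.7]
    - [-5.72, -17.82, -1.7]
  yaw: [0, 0, 0, 0, 0, 0, 0, 0, 0, 0, 0, 0, 0, 0, 0, 0, 0, 0]
  jaw: [1, 1, 1, 1, 1, 1, 1, 1, 1, 1, 1, 1, 1, 1, 1, 1, 1, 1]

```text
t: 23.38
eef_pos: [429.6, -367.8, 247.5]
tcp_rot: [0.568, 1.564, 0.413]
ft_force: [-0.4, 0.1, -2.0]
opening: 0.126
```

```bash
python3 look.py s12 scene; python3 look.py t12 top
```

```text
t 23.375 p [ 429.6 -367.8  247.5] yaw 81.11 F [-0.4  0.1 -2. ] op 0.126
t 23.425 p [ 429.6 -367.8  247.5] yaw 81.11 F [-0.7  1.1 -0.7] op 0.124
```

View pics/s12.png

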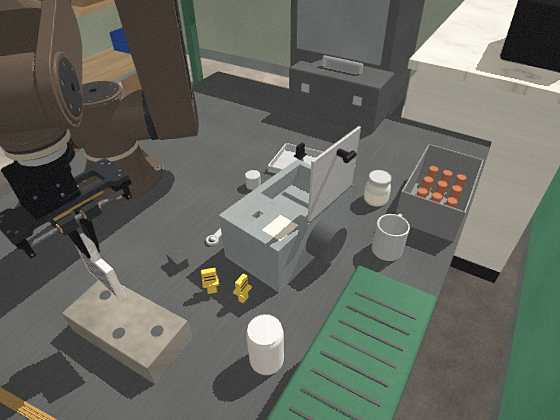

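View pics/t12.png

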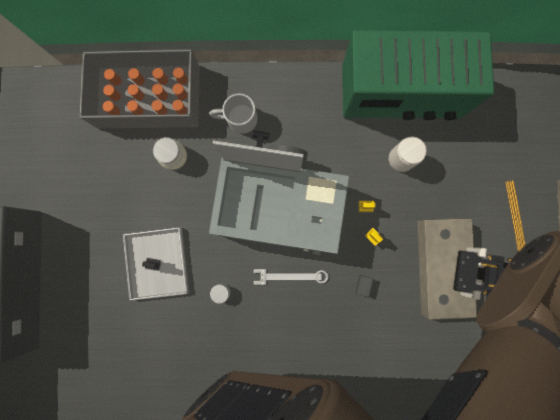

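Check the plate by overlaying its model at the expected pose.

```bash
python3 - <<'E'
from h import *
im=cv2.imread("pics/s12.png");c=cam("scene");U=(430,-367.8,-.1554);k=4;x0,y0=40,210
im=cv2.resize(im[y0:350,x0:200],None,fx=k,fy=k,interpolation=cv2.INTER_CUBIC)
for y in(-6,6):
    q=(proj(c,pose(*U,[(-50,y,164),(50,y,164),(50,y,238),(17,y,238),(17,y,276),(-17,y,276),(-17,y,238),(-50,y,238)]))+.5-[x0,y0])*k-.5
    cv2.polylines(im,[q.round().astype(int)],True,(0,0,255) if y<0 else (0,255,0),1)
cv2.imwrite("pics/s12o.png",im)
E
```

```text
(no output)
```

View pics/s12o.png

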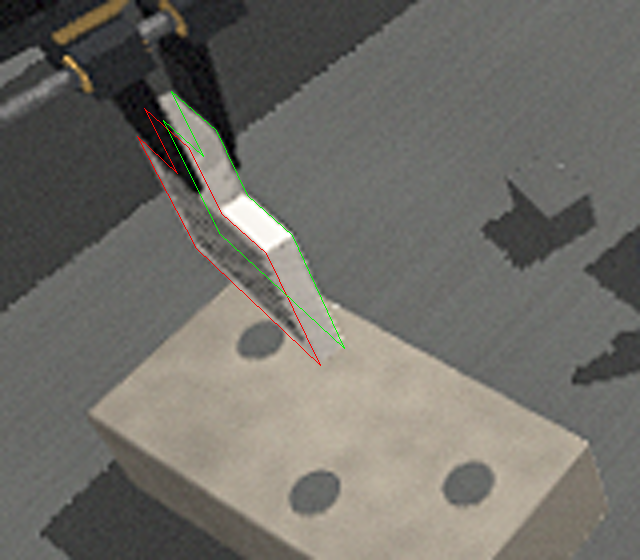

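The overlay fits: the plate is upright at the expected pose, with its lower edge about 100 mm above the brick's middle. The bystanders look unmoved, the flap is open, and the plug is in the tray (top 152,265). Next is a short settling check, then hand-in.

Emit:
apply_moves:
  offset:
    - [0, 0, 0]
    - [0, 0, 0]
  yaw: [0, 0]
  jaw: [1, 1]

```text
t: 23.72
eef_pos: [429.6, -367.8, 247.6]
tcp_rot: [0.552, 1.564, 0.396]
ft_force: [0.1, -0.4, -2.1]
opening: 0.122
```

```bash
python3 - <<'E'
from cell import env
s=env.state();print(s["t"],s["eef_pos"],abs(s["qvel"]).max(),s["opening"])
print(env.job_done())
E
```

```text
23.725 [ 429.61112098 -367.75651931  247.57826816] 0.001966769457674115 0.12210835177232274
the job is handed in; nothing more can be done
None
```

I did all the steps in order and handed the job in at 23.7 s of the 72 s allowed; no verdict was reported.

- **Plug:** I pulled the black safety plug out of its socket and released it near the middle of the tray. It stands upright there on its blade instead of lying flat, with its underside about 36 mm above the tray's base by the plug's dimensions (limit 55 mm).
- **Flap:** I swung it up by the ends of its handle to just past upright, about 1.65–1.7 rad by the planned swing. It stayed open after I let go.
- **Plate:** I drew it straight up out of the slot and am still holding it.

**Last checks**
- The plate model drawn over the scene picture fits an upright plate, lower edge about 100 mm above the brick.
- The tool is within 1 mm of the brick's measured middle.
- The arm is still, the jaws are open 11.6 mm on the 12 mm tab, and the plate's weight reads about 2 N.
- By eye, the bystanders look unmoved in the final pictures; I did not measure them again.

**Small disagreements**
- The flap handle's height came out between 171 and 175 mm from different camera views. I gripped at 172 mm and it held.
- There was a brief upward force of about 6 N while closing on the plate, which was gone once the plate was lifted.

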